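Clamp a dropper bottle in its stand with the cam lever

ROBOT

A 7-joint arm with a two-finger parallel gripper is mounted at the origin on a cart in front of the work surface, level with it; the furniture and walls round the work are solid. World frame = base frame: x ahead of the robot, y to its left, z up, the work surface at z = 0. Lengths are in m, angles in rad, forces in N, time in s.
With the tool pointing down it reaches from about 0.425 to 0.95 m from the base axis. Payload 16.7 kg.
Tool frame: the origin (TCP) lies on the centre line of the jaws, within the pads' length; the fingertips stand 25 mm ahead of it and the grasp point (between the pads) lies 6 mm ahead of it (tip_extent is the distance from the TCP to the fingertips, in m); z points along the fingers, x is the direction in which the jaws open and shut, and the axes are right-handed (so a half turn about z gives the same grasp; the last joint's range is limited). The gripper opens to 94 mm and grips with 3 to 60 N. Pads are 16 mm wide; open, the fingers measure 119 mm over their backs; the gripper's body (75 mm by 177 mm) begins 78 mm behind the grasp point.
Start: joints at [1.014, 0.426, 0.074, 1.606, -0.034, 1.111, -0.067], TCP at [0.267, -0.62, 0.23] pointing down, gripper open.
Joint ranges: [-2.85, 2.85], [-0.5, 2.14], [-1.23, 1.37], [0.21, 2.46], [-1.02, 4.16], [0.16, 2.05], [-2.73, 2.73]. Speed limits (rad/s): [1.89, 1.89, 2.39, 2.39, 3.01, 3.01, 3.01].

INTERFACE

Orientations are given as a unit quaternion [w, x, y, z].
In Python, from station import state, grab_frame, hand_in, tip_extent gives the robot as it stands.
- The arm moves only by the tool servo_tool, never from a script. Its argument "moves" is a list of rows, each an object with "fingers": the closure, from 0 (fully open) to 1 (shut); "offset": the shift along the tool's x, y, z in cm, a list of three; "roll": the turn about the tool's z in rad. In form: [{"fingers": fingers, "offset": [tx, ty, tz], "roll": roll}, ...]. A call has 1 to 20 rows; each row is the pose to reach, as a shift and turn from the pose commanded when the call began, along the tool's axes at that moment; what a row does not reach only later rows make up. A row lasts 1/10 s, in which the tool goes at most 50 mm and 8.59 degrees, less where a joint would pass 70% of its speed; a pose out of reach is approached as far as the arm can. A call with a gripper value outside its range is refused whole. The fingers move at their own pace and stop on an object; the grip force is fixed at half the most. Time passes only in rows, so rows that repeat a pose let the fingers close. It gives the time, the measured TCP pose, the force and the opening at its end, in the units of the state.
- state(): the state, without advancing time (a new reading comes with each control period).
- grab_frame(name): name is "scene" or "top" or "wrist"; returns a dict with "pixels" (420x560x3 uint8, blue, green, red), "fx", "fy", "cx", "cy" (pixels), "T" (4x4, takes a point from camera to world coordinates); the wrist camera has in their place "tool_from_camera" (4x4, takes a point from camera to tool coordinates, whose origin is the TCP and whose axes are the tool frame's). Camera axes: x right, y down, z forward; pixel columns grow to the right and rows downward; lengths in m; the calibration is good to about 2 mm. A picture is of the moment at which its call begins: read the wrist's pose just before it. There is no depth.
- hand_in(): hands the job in, once; it reports no verdict.
The state is a dict: "time": time; "joints": joint angles; "qvel": joint speeds; "tau": joint torques, N m; "tcp_pos": TCP position; "ee_rot": TCP orientation; "ft_force": force on the tool from outside, world axes, zero at the start; "ft_torque": the same for the moment, N m; "width": finger opening in m.
Only numpy, scipy, OpenCV 4.12 (cv2) and the standard library are available. Lean on these libraries where they do the work, as an engineer would, in place of code of your own. Each camera call takes 0.05 s, during which the arm holds its last target.

TASK

Stand the small amber dropper bottle from the left of the bottle clamp upright in the clamp's cup, all the way down, let go of it, and then turn the clamp's lever by its upright knob, clockwise seen from above, over the hump of the cam until it drops into the low notch, locked over the bottle. Let the lever rise and drop freely as you turn it, feel for the notch, and never force the lever hard against the stop behind it. Leave the tall bottle, the dish and the timer where they stand.

Things in the scene. Friction and masses are not known exactly. Their poses are not given: they have to be found in the camera images.
- bottle_mid (a point): Centre of the small dropper bottle to be clamped (loose, stands upright on the counter at the left of the clamp): amber body 32 mm in diameter and 65 mm tall with a narrower black cap (20 mm in diameter, on top), 78 mm tall in all, 45 g. The point is on its axis, 39 mm above its underside; z is up along the bottle.
- cup_floor (a point): Centre of the inner floor of the clamp's cup, 15 mm above the counter. The cup is a grey round pot, 39 mm inside, 47 mm outside, its rim 29 mm above this floor (44 mm above the counter). Axes as holder.
- holder: The bottle clamp, fixed on the counter, place and turn vary: metal base plate 120 x 185 mm, top 12 mm above the counter, with a steel post at the origin and the cup 75 mm from the post axis along the holder's +y. Origin on the post axis at counter level, z up. Round the post's head sits a steel cam ring (radius 38 mm, up to 100 mm above the counter) with a hump and a notch, on which the lever rides.
- knob (a point): Middle of the lever's upright knob, a black rod 15 mm in diameter and 40 mm tall (20 mm below its top; 129 mm above the counter with the lever fully down, 135 mm parked), standing on the outer end of the lever, 120 mm from the post axis. z up; +x points along the lever from the knob to the post.
- lever (a joint): Turn of the lever about the post (rad), growing clockwise seen from above: 0 along the holder's -x (it starts within -0.15 to 0.15), pi/2 along +y over the cup. It turns easily, climbs the hump (push at the knob rises to 3 to 9 N), then drops into a notch somewhere from 1.1 to 2.05, differing from stand to stand and not measured, so feel for it; a solid stop is up to 0.1 rad (11 mm at the knob) further on. Keep the push under 13 N.
- lever_lift (a joint): Height of the lever above its lowest place (m): about 0.006 parked, 0.013 on the hump, 0 in the notch. A spring of 10 to 15 N presses it down; it slides freely up on the post. The lever is a dark steel bar 20 mm wide, its upper face 110 mm above the counter when fully down; a round rubber pad (60 mm) under it then stands 2 mm above the cap of a fully seated bottle.
- clamp: The upright spindle that carries the lever, the knob and the rubber pad; fixed in the holder's post, origin and axes as holder.
- tall_bottle: Bystander: clear bottle with pink filling and pale cap, 45 mm in diameter, 98 mm tall; origin at the centre of its underside.
- dish: Bystander: round lidded culture dish, 60 mm in diameter, 15 mm high; origin at the centre of its underside.
- timer: Bystander: small bench timer, 32 x 66 x 55 mm; origin at the centre of its underside.
Not all that is in view belongs to the job. Leave any purple look-alike of the part that bears bottle_mid alone.

How it is judged:
By the outcome, as a careful person would: the job done as asked, in the order asked, and still so for the second after the job is handed in, with the robot touching nothing.
It also fails if it takes over 64 s, if anything falls off the work surface, if the arm or the gripper's body presses on something with over 40 N, if the wrist force passes 120 N, or if a joint passes its speed limit or range.

## Working session

There is one attempt and no reset: what is moved stays moved. The work goes in short steps, Python scripts to look and compute and a tool call to move; the robot and the scene stay as the last step left them, time stands still between calls to the robot, and variables do not carry over. Pictures are saved under pics/ and viewed, and the job is handed in when it is done.

Besides the shell and the picture viewer there is one more tool, called after ">>>" in YAML: its name, and indented under it one key for each argument. servo_tool: Moves the arm, as the interface text tells. Its arguments: {"type":"object","properties":{"moves":{"type":"array","items":{"type":"object","properties":{"fingers":{"type":"number"},"offset":{"type":"array","items":{"type":"number"}},"roll":{"type":"number"}}}}},"required":["moves"]}

```bash
mkdir -p pics; ls
cat > h.py <<'E'
import numpy as np,cv2
from station import state,grab_frame,hand_in,tip_extent
def snap(n,f):
    d=grab_frame(n); cv2.imwrite('pics/'+f,d['pixels']); return d
def ray(d,u,v,T=None):
    T=np.array(d['T']) if T is None else T
    r=T[:3,:3]@np.array([(u-d['cx'])/d['fx'],(v-d['cy'])/d['fy'],1.]); return T[:3,3],r
def onz(d,u,v,z,T=None):
    o,r=ray(d,u,v,T); return o+r*(z-o[2])/r[2]
def proj(d,p):
    T=np.array(d['T']); q=T[:3,:3].T@(np.array(p)-T[:3,3]); return d['fx']*q[0]/q[2]+d['cx'],d['fy']*q[1]/q[2]+d['cy']
E
python3 - <<'E'
from h import *
import pickle
s=state();print(s, tip_extent)
for n in['scene','top','wrist']:
    d=snap(n,n+'0.png');pickle.dump(d,open(n+'0.pkl','wb'));print(n,d['fx'],d['cx'],d['cy'],d.get('T',d.get('tool_from_camera')))
E
```

```text
pics
{'time': 0.0, 'joints': array([ 1.01448346,  0.42673767,  0.07381252,  1.60660336, -0.03411606,
        1.11079613, -0.06712616]), 'qvel': array([ 1.98318255e-03, -2.59062602e-04,  6.33127728e-05,  1.17576142e-03,
        6.60739942e-05, -1.85110469e-03, -8.34088154e-04]), 'tau': array([ 1.13616741e-03, -9.35836744e+01,  3.66743445e+00, -4.54196119e+01,
       -4.87819116e-02,  1.99923111e-02,  8.59947249e-05]), 'tcp_pos': array([ 0.26692596, -0.61953674,  0.22977227]), 'ee_rot': array([-3.25793278e-04,  8.35361081e-01, -5.49701238e-01, -5.54659131e-04]), 'ft_force': array([ 0.06510772, -0.09924571,  0.26820203]), 'ft_torque': array([ 0.0283869 ,  0.03973363, -0.01842226]), 'width': 0.09415158351956908} 0.025
scene 429.27173742003487 275.3779402132949 203.613955080709 [[-0.73035908 -0.47317269  0.49262889  0.05739498]
 [-0.68291311  0.49069576 -0.54115373  0.58078792]
 [ 0.01432826 -0.73165926 -0.68151993  0.84422451]
 [ 0.          0.          0.          1.        ]]
top 415.84499856861805 276.5519679900156 201.00417650341595 [[-0.01766753 -0.98370056  0.17894432  0.39310868]
 [-0.99983435  0.01659923 -0.00746562  0.00353295]
 [ 0.0043736  -0.17904658 -0.98383088  1.132209  ]
 [ 0.          0.          0.          1.        ]]
wrist 343.9685178590233 275.3727197487616 204.01184823993233 [[ 9.99999151e-01  1.41750314e-04  1.29533856e-03 -5.23720079e-05]
 [-4.59711142e-04  9.68526695e-01  2.48909280e-01 -7.35627221e-02]
 [-1.21928701e-03 -2.48909664e-01  9.68525938e-01 -1.54266919e-01]
 [ 0.00000000e+00  0.00000000e+00  0.00000000e+00  1.00000000e+00]]
```

View pics/scene0.png

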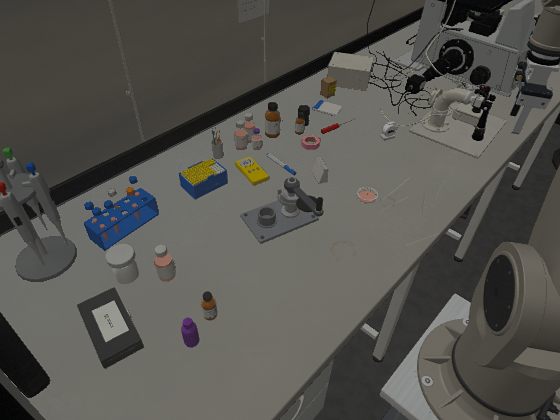

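View pics/top0.png

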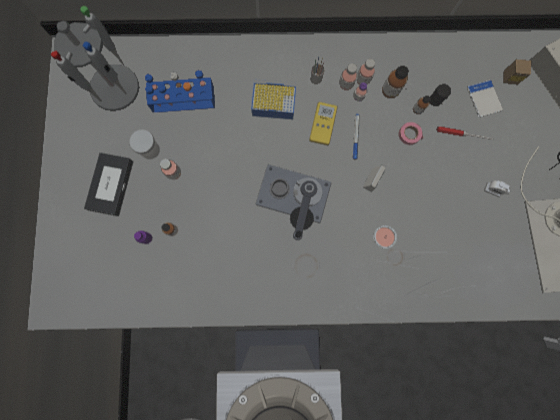

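Run:
```python
import cv2
a=cv2.imread('pics/top0.png');b=cv2.imread('pics/scene0.png')
c1=cv2.resize(a[145:265,120:400],None,fx=2.8,fy=2.8,interpolation=cv2.INTER_CUBIC)
c1=cv2.convertScaleAbs(c1,alpha=1.6)
cv2.imwrite('pics/c1.png',c1)
c2=cv2.resize(b[160:360,150:350],None,fx=3,fy=3,interpolation=cv2.INTER_CUBIC)
cv2.imwrite('pics/c2.png',cv2.convertScaleAbs(c2,alpha=1.6))
```

```text
(no output)
```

View pics/c1.png

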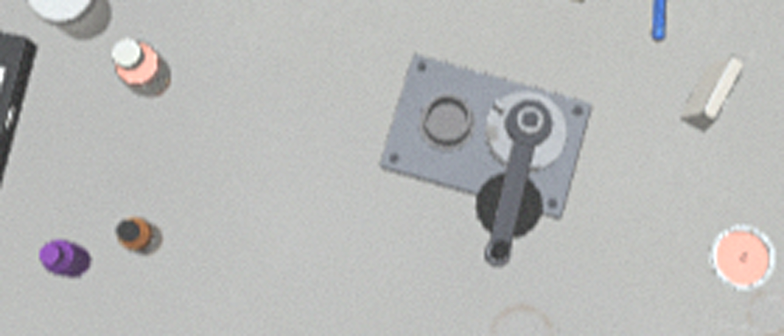

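View pics/c2.png

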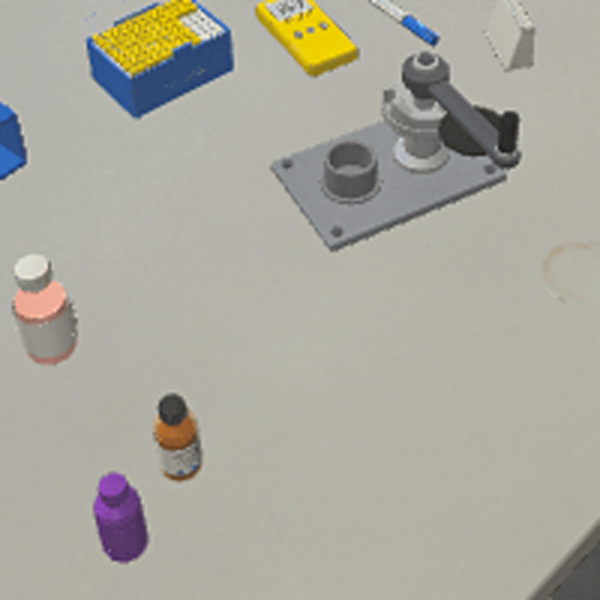

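Run:
```python
from h import *
import pickle
d=pickle.load(open('top0.pkl','rb'));s=pickle.load(open('scene0.pkl','rb'))
f=lambda U,V:((U+.5)/2.8-.5+120,(V+.5)/2.8-.5+145)
g=lambda U,V:((U+.5)/3-.5+150,(V+.5)/3-.5+160)
for n,p,z in[('cap',(128,231),.078),('rim',(447,118),.044),('knobtop',(498,249),.155),('bolt hub',(530,120),.13),('c1',(416,54),.012),('c2',(592,103),.012),('c3',(560,218),.012),('c4',(380,167),.012),('purple',(55,252),.078),('tall',(127,52),.098)]:
    print('top',n,onz(d,*f(*p),z).round(4))
for n,p,z in[('cap',(172,403),.078),('bottom',(181,470),.0),('rim',(350,157),.044),('knobtop',(508,117),.155),('c4',(334,248),.012),('c1',(274,166),.012),('tall',(33,265),.098)]:
    print('scene',n,onz(s,*g(*p),z).round(4))
# ray intersection of cap, knob
def tri(a,b):
    o1,r1=ray(d,*f(*a));o2,r2=ray(s,*g(*b))
    A=np.stack([r1,-r2],1);x=np.linalg.lstsq(A,o2-o1,rcond=None)[0];p,q=o1+r1*x[0],o2+r2*x[1];return (p+q)/2,np.linalg.norm(p-q)
print(tri((128,231),(172,403)),tri((498,249),(508,117)),tri((447,118),(350,157)))
# amber mask
im=d['pixels'];hsv=cv2.cvtColor(im,cv2.COLOR_BGR2HSV)
m=cv2.inRange(hsv,(5,120,40),(18,255,255));n,l,st,c=cv2.connectedComponentsWithStats(m)
for i in range(1,n):
    if st[i,4]>15: print(st[i],c[i],onz(d,*c[i],.065).round(3))
```

```text
top cap [0.5219 0.2795 0.078 ]
top rim [ 0.6295 -0.0128  0.044 ]
top knobtop [ 0.492  -0.0519  0.155 ]
top bolt hub [ 0.6078 -0.0846  0.13  ]
top c1 [0.702  0.0163 0.012 ]
top c2 [ 0.6492 -0.1567  0.012 ]
top c3 [ 0.5355 -0.1209  0.012 ]
top c4 [0.5886 0.053  0.012 ]
top purple [0.5039 0.345  0.078 ]
top tall [0.6845 0.2802 0.098 ]
scene cap [0.5232 0.2799 0.078 ]
scene bottom [0.5197 0.2836 0.    ]
scene rim [ 0.6308 -0.0137  0.044 ]
scene knobtop [ 0.4924 -0.0516  0.155 ]
scene c4 [0.5852 0.0534 0.012 ]
scene c1 [0.6958 0.0196 0.012 ]
scene tall [0.6839 0.2788 0.098 ]
(array([0.52234485, 0.27978583, 0.07850167]), np.float64(0.0011544926088696754)) (array([ 0.4922065 , -0.05179411,  0.15487823]), np.float64(0.0005239789423609467)) (array([ 0.62936094, -0.01264914,  0.04561882]), np.float64(0.0005210487979307902))
[389  72  17  15 129] [396.07751938  80.18604651] [ 0.92  -0.34   0.065]
[184  83   6   7  38] [186.5  86. ] [0.912 0.237 0.065]
[419  99   9   9  42] [421.88095238 103.61904762] [ 0.851 -0.406  0.065]
[165 224   8   9  30] [169.76666667 228.6       ] [0.52  0.272 0.065]
```

```bash
cat >> h.py <<'E'
from scipy.spatial.transform import Rotation as Ro
def pose():
    s=state();q=s['ee_rot'];return s,Ro.from_quat([q[1],q[2],q[3],q[0]]).as_matrix(),np.array(s['tcp_pos'])
def off(*targets,ang=None):
    s,R,p=pose()
    a0=np.degrees(np.arctan2(R[1,0],R[0,0]))
    for t in targets: print(t,'->',(R.T@(np.array(t)-p)*100).round(2))
    print('x ang',a0.round(2),'tilt',R[:,2].round(4), 'roll' if ang is not None else '', None if ang is None else np.radians(a0-ang).round(3))
E
python3 - <<'E'
from h import *
off((.5,-.2,.23),(.522,.28,.2),ang=-16.9)
E
```

```text
(0.5, -0.2, 0.23) -> [-2.932e+01 -3.801e+01  2.000e-02]
(0.522, 0.28, 0.2) -> [-72.53 -59.02   3.06]
x ang -66.7 tilt [-4.e-04  9.e-04 -1.e+00] roll -0.869
```

Candidates for the bottle (top-view pixels):
- Small amber bottle with black cap at (168,229), left of the clamp. This is my choice, checked in the close crop.
- Purple look-alike at (142,237).
- Amber bottles at (398,80) and (423,103), which are far right and behind.
- Pink tall bottle at (168,167).

The two views agree on the cap to about 1 mm, at z = 0.0785.

>>> servo_tool:
  moves:
    - {"fingers": 0, "offset": [-7.3, -9.5, 0], "roll": -0.2}
    - {"fingers": 0, "offset": [-14.6, -19, 0], "roll": -0.4}
    - {"fingers": 0, "offset": [-22, -28.5, 0], "roll": -0.6}
    - {"fingers": 0, "offset": [-29.3, -38, 0], "roll": -0.8}
    - {"fingers": 0, "offset": [-29.3, -38, 0], "roll": -0.87}
    - {"fingers": 0, "offset": [-29.3, -38, 0], "roll": -0.87}
    - {"fingers": 0, "offset": [-29.3, -38, 0], "roll": -0.87}
    - {"fingers": 0, "offset": [-29.3, -38, 0], "roll": -0.87}
    - {"fingers": 0, "offset": [-29.3, -38, 0], "roll": -0.87}
    - {"fingers": 0, "offset": [-29.3, -38, 0], "roll": -0.87}
    - {"fingers": 0, "offset": [-72.5, -59, 1], "roll": -0.87}
    - {"fingers": 0, "offset": [-72.5, -59, 3], "roll": -0.87}
    - {"fingers": 0, "offset": [-72.5, -59, 3], "roll": -0.87}
    - {"fingers": 0, "offset": [-72.5, -59, 3], "roll": -0.87}
    - {"fingers": 0, "offset": [-72.5, -59, 3], "roll": -0.87}
    - {"fingers": 0, "offset": [-72.5, -59, 3], "roll": -0.87}
    - {"fingers": 0, "offset": [-72.5, -59, 3], "roll": -0.87}
    - {"fingers": 0, "offset": [-72.5, -59, 3], "roll": -0.87}
    - {"fingers": 0, "offset": [-72.5, -59, 3], "roll": -0.87}
    - {"fingers": 0, "offset": [-72.5, -59, 3], "roll": -0.87}

```text
time: 2.15
tcp_pos: [0.5212, 0.2832, 0.2002]
ee_rot: [-0.001, 0.989, -0.145, -0.0]
ft_force: [1.1, -0.9, 0.2]
width: 0.0941
```

Run:
```python
from h import *
s,R,p=pose();print(p,s['time'])
d=snap('wrist','w1.png')
off((.522,.28,.2),(.522,.28,.061),ang=-16.9)
s=state();print(s['joints'])
```

```text
[0.52117941 0.28323221 0.20017527] 2.15
(0.522, 0.28, 0.2) -> [ 0.36  0.66 -0.  ]
(0.522, 0.28, 0.061) -> [ 0.38  0.69 13.9 ]
x ang -16.51 tilt [-0.001   0.0032 -1.    ] roll 0.007
[-0.1581976   0.37872263 -0.56874722  1.79450545  0.23021831  1.03413587
 -1.10128513]
```

View pics/w1.png

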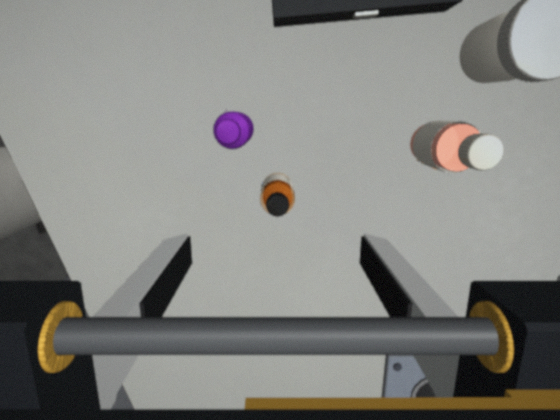

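>>> servo_tool:
  moves:
    - {"fingers": 0, "offset": [0, 0, 0], "roll": 0}
    - {"fingers": 0, "offset": [0, 0, 0], "roll": 0}
    - {"fingers": 0, "offset": [0, 0, 0], "roll": 0}
    - {"fingers": 0, "offset": [0, 0, 0], "roll": 0}
    - {"fingers": 0, "offset": [0, 0, 0], "roll": 0}

```text
time: 2.7
tcp_pos: [0.5224, 0.2786, 0.2007]
ee_rot: [0.0, 0.989, -0.147, 0.0]
ft_force: [-0.1, 0.5, 1.1]
width: 0.094
```

Run:
```python
from h import *
s,R,p=pose();print(p,s['time'],s['qvel'].round(3))
d=snap('wrist','w2.png');Tc=np.eye(4);Tc[:3,:3]=R;Tc[:3,3]=p;T=Tc@np.array(d['tool_from_camera'])
im=d['pixels'];hsv=cv2.cvtColor(im,cv2.COLOR_BGR2HSV)
m=cv2.inRange(hsv,(3,120,40),(20,255,255));c=max(cv2.findContours(m,0,2)[0],key=cv2.contourArea);print(cv2.boundingRect(c))
x,y,w,h=cv2.boundingRect(c)
roi=(im.max(2)<45).astype(np.uint8);roi[:y-3]=0;roi[y+h+18:]=0;roi[:,:x-3]=0;roi[:,x+w+3:]=0
M=cv2.moments(roi,True);u,v=M['m10']/M['m00'],M['m01']/M['m00'];print('cap',u,v,M['m00'],onz(d,u,v,.078,T).round(4))
off((.522,.28,.2),(.522,.28,.061),ang=-16.9)
```

```text
[0.52237583 0.2785551  0.20071734] 2.7 [-0.003  0.003 -0.002 -0.003 -0.    -0.    -0.002]
(245, 389, 315, 22)
cap 416.229802513465 409.933316234932 3899.0 [0.596  0.0388 0.078 ]
(0.522, 0.28, 0.2) -> [-0.07 -0.11  0.07]
(0.522, 0.28, 0.061) -> [-0.07 -0.11 13.97]
x ang -16.9 tilt [ 3.e-04 -1.e-04 -1.e+00] roll -0.0
```

View pics/w2.png

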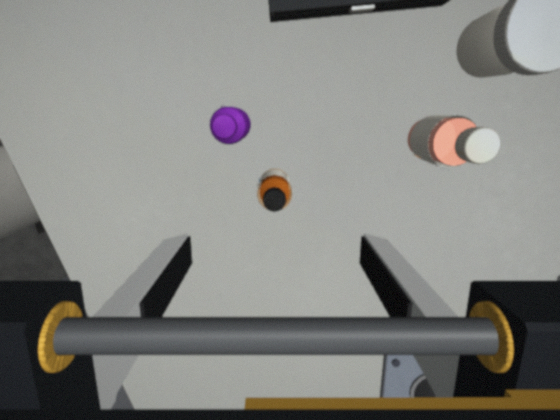

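Run:
```python
from h import *
s,R,p=pose()
d=grab_frame('wrist');Tc=np.eye(4);Tc[:3,:3]=R;Tc[:3,3]=p;T=Tc@np.array(d['tool_from_camera'])
im=d['pixels'];roi=np.zeros((420,560),np.uint8);roi[180:220,255:295]=im[180:220,255:295].max(2)<50
M=cv2.moments(roi,True);u,v=M['m10']/M['m00'],M['m01']/M['m00'];c=onz(d,u,v,.078,T);print(u,v,M['m00'],c)
off((c[0],c[1],.061),((c[0]+.5223)/2,(c[1]+.2798)/2,.061))
```

```text
273.9261363636364 199.01420454545453 352.0 [0.52417738 0.28433264 0.078     ]
(np.float64(0.5241773801247912), np.float64(0.28433263825729505), 0.061) -> [ 0.02 -0.58 13.97]
(np.float64(0.5232386900623955), np.float64(0.28206631912864755), 0.061) -> [-0.   -0.33 13.97]
x ang -16.89 tilt [ 3.e-04  0.e+00 -1.e+00]  None
```

>>> servo_tool:
  moves:
    - {"fingers": 0, "offset": [0, -0.3, 4.5], "roll": 0}
    - {"fingers": 0, "offset": [0, -0.3, 8.5], "roll": 0}
    - {"fingers": 0, "offset": [0, -0.3, 11.5], "roll": 0}
    - {"fingers": 0, "offset": [0, -0.3, 13], "roll": 0}
    - {"fingers": 0, "offset": [0, -0.3, 14], "roll": 0}
    - {"fingers": 0, "offset": [0, -0.3, 14], "roll": 0}
    - {"fingers": 0, "offset": [0, -0.3, 14], "roll": 0}
    - {"fingers": 0, "offset": [0, -0.3, 14], "roll": 0}

```text
time: 3.6
tcp_pos: [0.5237, 0.2827, 0.0619]
ee_rot: [-0.001, 0.989, -0.147, 0.001]
ft_force: [0.5, -1.0, -0.1]
width: 0.0939
```

Run:
```python
from h import *
off((.522,.28,.061))
d=snap('wrist','w3.png');d=snap('scene','s3.png')
```

```text
(0.522, 0.28, 0.061) -> [-0.09  0.3   0.09]
x ang -16.86 tilt [ 1.9e-03  9.0e-04 -1.0e+00]  None
```

View pics/w3.png

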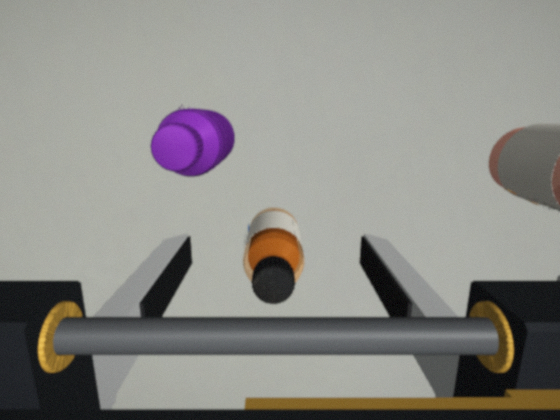

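Run:
```python
from h import *
s,R,p=pose();print(p)
d=grab_frame('wrist');tc=np.array(d['tool_from_camera'])
for u,v,h in[(272.5,285,.078),(273.5,256,.0665)]:
    print(onz(d,u,v,-(h-p[2]),tc))
```

```text
[0.52348639 0.28250208 0.06157954]
[-0.00020569 -0.00072212 -0.01642046]
[ 0.00020483 -0.00955789 -0.00492046]
```

The jaws straddle the amber bottle. The cap centre at (272,285) puts it under 1 mm from the jaw centre, so I'll close and lift.

>>> servo_tool:
  moves:
    - {"fingers": 0.9, "offset": [0, 0, 0], "roll": 0}
    - {"fingers": 0.9, "offset": [0, 0, 0], "roll": 0}
    - {"fingers": 0.9, "offset": [0, 0, 0], "roll": 0}
    - {"fingers": 0.9, "offset": [0, 0, 0], "roll": 0}
    - {"fingers": 0.9, "offset": [0, 0, 0], "roll": 0}
    - {"fingers": 0.9, "offset": [0, 0, 0], "roll": 0}
    - {"fingers": 0.9, "offset": [0, 0, 0], "roll": 0}
    - {"fingers": 0.9, "offset": [0, 0, 0], "roll": 0}
    - {"fingers": 0.9, "offset": [0, 0, 0], "roll": 0}
    - {"fingers": 0.9, "offset": [0, 0, 0], "roll": 0}

```text
time: 4.75
tcp_pos: [0.5229, 0.2822, 0.0605]
ee_rot: [-0.0, 0.989, -0.147, -0.0]
ft_force: [0.2, -1.2, -0.5]
width: 0.0314
```

Run:
```python
from h import *
s,R,p=pose();print(p,s['width'],s['ft_force'])
# target at cup: cup (.630,-.013); pickup ref
off((.630,-.013,.18),(p[0],p[1],.18),ang=-16.9)
d=snap('wrist','w4.png')
```

```text
[0.52294252 0.28224402 0.06047965] 0.03135979630422125 [ 0.18579941 -1.16669607 -0.45048281]
(0.63, -0.013, 0.18) -> [ 18.8   25.15 -11.95]
(np.float64(0.5229425225124644), np.float64(0.2822440178476043), 0.18) -> [ -0.    -0.   -11.95]
x ang -16.85 tilt [-1.e-04  0.e+00 -1.e+00] roll 0.001
```

View pics/w4.png

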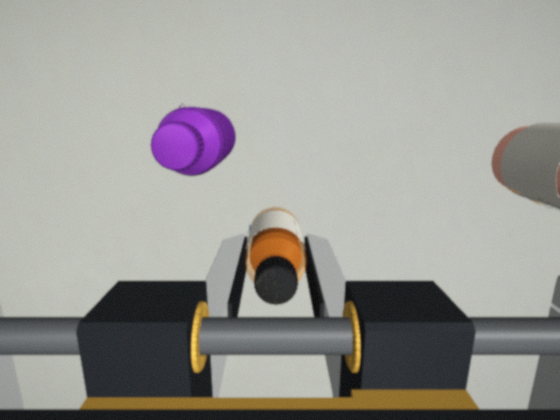

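>>> servo_tool:
  moves:
    - {"fingers": 0.9, "offset": [0, 0, -3], "roll": 0}
    - {"fingers": 0.9, "offset": [0, 0, -7], "roll": 0}
    - {"fingers": 0.9, "offset": [0, 0, -10], "roll": 0}
    - {"fingers": 0.9, "offset": [3, 4, -10], "roll": 0}
    - {"fingers": 0.9, "offset": [6, 8, -10], "roll": 0}
    - {"fingers": 0.9, "offset": [9, 12, -10], "roll": 0}
    - {"fingers": 0.9, "offset": [12, 16, -10], "roll": 0}
    - {"fingers": 0.9, "offset": [15, 20, -10], "roll": 0}
    - {"fingers": 0.9, "offset": [17, 23, -10], "roll": 0}
    - {"fingers": 0.9, "offset": [18.8, 25.1, -10], "roll": 0}
    - {"fingers": 0.9, "offset": [18.8, 25.1, -10], "roll": 0}
    - {"fingers": 0.9, "offset": [18.8, 25.1, -10], "roll": 0}
    - {"fingers": 0.9, "offset": [18.8, 25.1, -10], "roll": 0}
    - {"fingers": 0.9, "offset": [18.8, 25.1, -10], "roll": 0}
    - {"fingers": 0.9, "offset": [18.8, 25.1, -10], "roll": 0}
    - {"fingers": 0.9, "offset": [18.8, 25.1, -10], "roll": 0}

```text
time: 6.4
tcp_pos: [0.6301, -0.0119, 0.1606]
ee_rot: [-0.0, 0.989, -0.146, 0.0]
ft_force: [-0.3, -0.2, -0.6]
width: 0.0313
```

Run:
```python
from h import *
s,R,p=pose();print(p,s['width'],s['ft_force'])
off((.630,-.013,.16),ang=-16.9)
d=snap('wrist','w5.png')
d=snap('scene','s5.png')
im=d['pixels'];cv2.imwrite('pics/s5c.png',cv2.convertScaleAbs(cv2.resize(im[110:290,180:380],None,fx=3,fy=3,interpolation=2),alpha=1.6))
```

```text
[ 0.63006361 -0.01185775  0.16060674] 0.031320159819865905 [-0.26581939 -0.20467049 -0.55128924]
(0.63, -0.013, 0.16) -> [0.03 0.11 0.06]
x ang -16.8 tilt [ 1.e-04  1.e-04 -1.e+00] roll 0.002
```

View pics/w5.png

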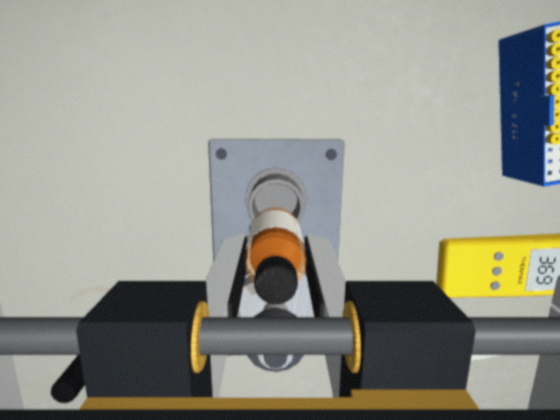

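View pics/s5c.png

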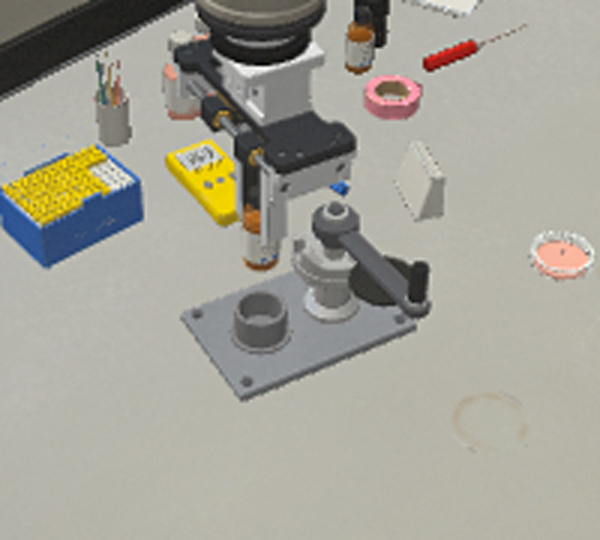

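Run:
```python
from h import *
im=cv2.imread('pics/w5.png');cv2.imwrite('pics/w5c.png',cv2.convertScaleAbs(cv2.resize(im[130:310,200:350],None,fx=4,fy=4,interpolation=2)[:600],alpha=1.5))
s,R,p=pose();d=grab_frame('wrist');tc=np.array(d['tool_from_camera']);print(p)
for n,u,v,h in[('rimL',246,197,.044),('rimR',307,197,.044),('rimtop',276,168,.044),('pl',209,140,.012),('pr',344,140,.012),('cap',274.5,280,.1785)]:
    print(n,onz(d,u,v,p[2]-h,tc).round(4))
```

```text
[ 0.63011067 -0.01217622  0.16056321]
rimL [-0.0224 -0.0091  0.1166]
rimR [ 0.0269 -0.0091  0.1166]
rimtop [ 0.0018 -0.0327  0.1166]
pl [-0.0562 -0.0523  0.1486]
pr [ 0.0609 -0.0523  0.1486]
cap [ 0.0007 -0.0039 -0.0179]
```

View pics/w5c.png

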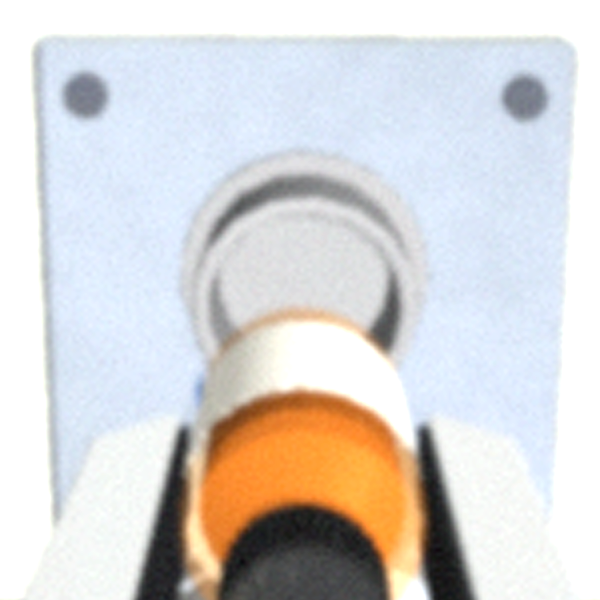

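Run:
```python
from h import *
s,R,p=pose();d=grab_frame('wrist');tc=np.array(d['tool_from_camera']);print(p)
f=lambda U,V:((U+.5)/4-.5+200,(V+.5)/4-.5+130)
for n,U,V,tz in[('bottle bottom near edge',304,308,.0605),('botL',197,370,.0605),('botR',415,370,.0605),('rim in top',304,207,p[2]-.044),('rim out top',304,191,p[2]-.044),('inL',213,290,p[2]-.044),('inR',405,290,p[2]-.044),('floor top',304,212,p[2]-.015),('flL',217,285,p[2]-.015),('flR',392,285,p[2]-.015),('flange',304,150,p[2]-.014)]:
    print(n,onz(d,*f(U,V),tz,tc).round(4))
```

```text
[ 0.63009071 -0.01226154  0.16051984]
bottle bottom near edge [ 0.0014 -0.016   0.0605]
botL [-0.0161 -0.0055  0.0605]
botR [ 0.0195 -0.0055  0.0605]
rim in top [ 0.0015 -0.0219  0.1165]
rim out top [ 0.0015 -0.0251  0.1165]
inL [-0.0169 -0.0048  0.1165]
inR [ 0.022  -0.0048  0.1165]
floor top [ 0.0016 -0.0153  0.1455]
flL [-0.0179  0.0014  0.1455]
flR [0.0214 0.0014 0.1455]
flange [ 0.0016 -0.0289  0.1465]
```

>>> servo_tool:
  moves:
    - {"fingers": 0.9, "offset": [0.05, -0.17, 0], "roll": 0}
    - {"fingers": 0.9, "offset": [0.05, -0.17, 2], "roll": 0}
    - {"fingers": 0.9, "offset": [0.05, -0.17, 4], "roll": 0}
    - {"fingers": 0.9, "offset": [0.05, -0.17, 5], "roll": 0}
    - {"fingers": 0.9, "offset": [0.05, -0.17, 5.5], "roll": 0}
    - {"fingers": 0.9, "offset": [0.05, -0.17, 6.0], "roll": 0}
    - {"fingers": 0.9, "offset": [0.05, -0.17, 6.4], "roll": 0}
    - {"fingers": 0.9, "offset": [0.05, -0.17, 6.4], "roll": 0}
    - {"fingers": 0.9, "offset": [0.05, -0.17, 6.4], "roll": 0}

```text
time: 7.5
tcp_pos: [0.6313, -0.011, 0.0969]
ee_rot: [-0.0, 0.989, -0.147, 0.0]
ft_force: [0.4, -0.3, -0.9]
width: 0.0316
```

Run:
```python
from h import *
s,R,p=pose();print(p,s['ft_force'],s['ft_torque'])
off((p[0],p[1],.0755))
d=snap('wrist','w6.png')
d=snap('scene','s6.png')
im=d['pixels'];cv2.imwrite('pics/s6c.png',cv2.convertScaleAbs(cv2.resize(im[130:250,220:340],None,fx=5,fy=5,interpolation=2),alpha=1.6))
```

```text
[ 0.63130694 -0.01097376  0.09689467] [ 0.429991   -0.29083925 -0.90295014] [-0.00349026 -0.04546122  0.00317851]
(np.float64(0.6313069395090425), np.float64(-0.010973764284196486), 0.0755) -> [-0.    0.    2.14]
x ang -16.85 tilt [ 5.e-04  0.e+00 -1.e+00]  None
```

View pics/s6c.png

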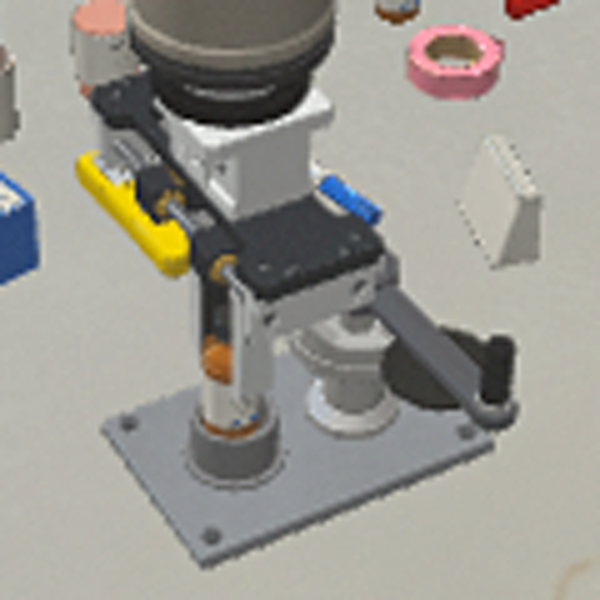

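View pics/w6.png

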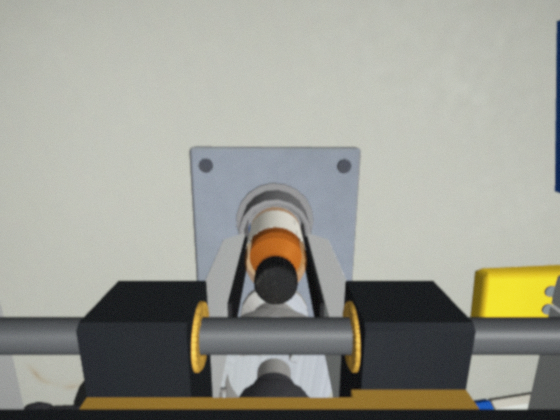

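>>> servo_tool:
  moves:
    - {"fingers": 0.9, "offset": [0, 0, 0.5], "roll": 0}
    - {"fingers": 0.9, "offset": [0, 0, 1.0], "roll": 0}
    - {"fingers": 0.9, "offset": [0, 0, 1.5], "roll": 0}
    - {"fingers": 0.9, "offset": [0, 0, 1.9], "roll": 0}
    - {"fingers": 0.9, "offset": [0, 0, 2.1], "roll": 0}
    - {"fingers": 0.9, "offset": [0, 0, 2.1], "roll": 0}
    - {"fingers": 0.9, "offset": [0, 0, 2.1], "roll": 0}

```text
time: 8.3
tcp_pos: [0.6311, -0.0109, 0.0755]
ee_rot: [-0.0, 0.989, -0.146, -0.0]
ft_force: [-0.6, 0.2, 1.9]
width: 0.0313
```

Run:
```python
from h import *
s,R,p=pose();print(p,s['ft_force'],s['ft_torque'])
d=snap('scene','s7.png')
im=d['pixels'];cv2.imwrite('pics/s7c.png',cv2.convertScaleAbs(cv2.resize(im[130:250,220:340],None,fx=5,fy=5,interpolation=2),alpha=1.6))
```

```text
[ 0.63106354 -0.01087886  0.07546946] [-0.64485562  0.19378324  1.87752006] [0.04732614 0.22302722 0.0162323 ]
```

View pics/s7c.png

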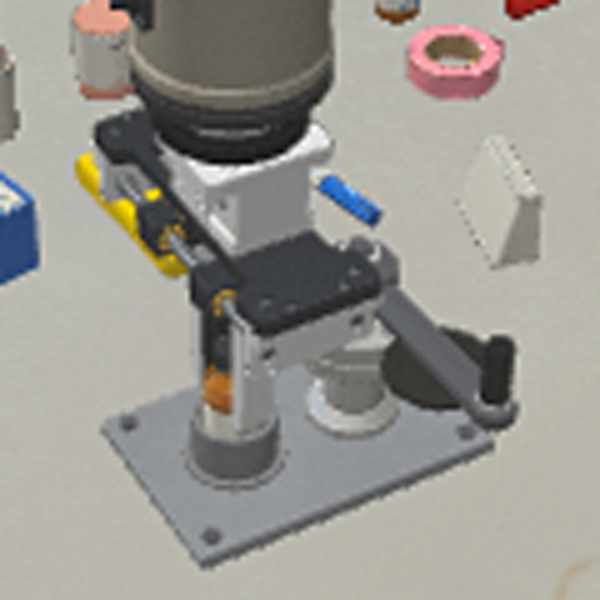

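>>> servo_tool:
  moves:
    - {"fingers": 0.4, "offset": [0, 0, 0], "roll": 0}
    - {"fingers": 0.4, "offset": [0, 0, 0], "roll": 0}
    - {"fingers": 0.4, "offset": [0, 0, 0], "roll": 0}
    - {"fingers": 0.4, "offset": [0, 0, 0], "roll": 0}
    - {"fingers": 0.4, "offset": [0, 0, -2], "roll": 0}
    - {"fingers": 0.4, "offset": [0, 0, -5], "roll": 0}
    - {"fingers": 0.4, "offset": [0, 0, -9], "roll": 0}
    - {"fingers": 0.4, "offset": [0, 0, -13], "roll": 0}
    - {"fingers": 0.4, "offset": [0, 0, -13], "roll": 0}
    - {"fingers": 0.4, "offset": [0, 0, -13], "roll": 0}
    - {"fingers": 0.4, "offset": [0, 0, -13], "roll": 0}

```text
time: 9.45
tcp_pos: [0.6306, -0.0111, 0.2045]
ee_rot: [0.0, 0.989, -0.147, -0.001]
ft_force: [0.9, -0.2, -0.2]
width: 0.0571
```

Run:
```python
from h import *
s,R,p=pose();print(p,s['width'],s['ft_force'])
d=snap('scene','s8.png')
im=d['pixels'];cv2.imwrite('pics/s8c.png',cv2.convertScaleAbs(cv2.resize(im[130:250,220:340],None,fx=5,fy=5,interpolation=2),alpha=1.6))
snap('wrist','w8.png')
```

```text
[ 0.63057412 -0.01113718  0.20454346] 0.057062475567984286 [ 0.89920651 -0.21454227 -0.20352991]
```

View pics/s8c.png

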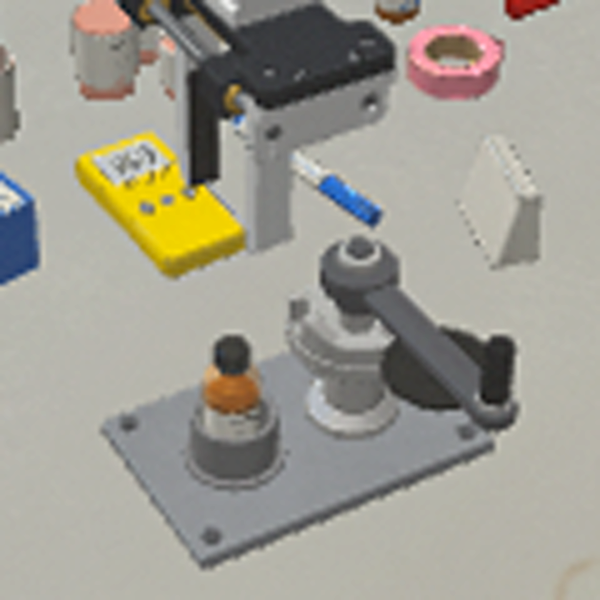

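View pics/w8.png

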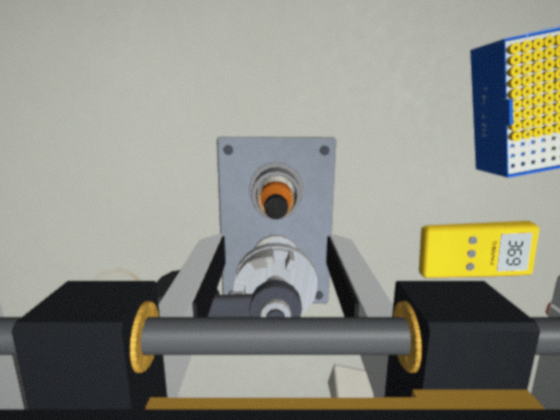

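Run:
```python
from h import *
s=state();print(s['joints'].round(2))
d=grab_frame('scene');f=lambda U,V:((U+.5)/5-.5+220,(V+.5)/5-.5+130)
print('cap',onz(d,*f(232,346),.093),'knob',onz(d,*f(498,342),.155))
off((.492,-.0518,.2045),ang=74.6)
```

```text
[ 0.28  0.42 -0.47  1.71  0.21  1.07 -0.56]
cap [ 0.63048179 -0.01220146  0.093     ] knob [ 0.49350877 -0.05374715  0.155     ]
(0.492, -0.0518, 0.2045) -> [-1.208e+01  7.920e+00  1.000e-02]
x ang -16.84 tilt [-1.8e-03  2.0e-04 -1.0e+00] roll -1.596
```

The amber bottle stands upright in the cup. The cap ray at z = 0.093 lands at (0.630, −0.012), which is the cup axis, so it is fully seated. Next I go to the knob.

>>> servo_tool:
  moves:
    - {"fingers": 0.5, "offset": [-2, 1.3, 0], "roll": -0.15}
    - {"fingers": 0.5, "offset": [-4, 2.6, 0], "roll": -0.3}
    - {"fingers": 0.5, "offset": [-6, 4, 0], "roll": -0.45}
    - {"fingers": 0.5, "offset": [-8, 5.3, 0], "roll": -0.6}
    - {"fingers": 0.5, "offset": [-10, 6.6, 0], "roll": -0.75}
    - {"fingers": 0.5, "offset": [-12.1, 7.9, 0], "roll": -0.9}
    - {"fingers": 0.5, "offset": [-12.1, 7.9, 0], "roll": -1.05}
    - {"fingers": 0.5, "offset": [-12.1, 7.9, 0], "roll": -1.2}
    - {"fingers": 0.5, "offset": [-12.1, 7.9, 0], "roll": -1.35}
    - {"fingers": 0.5, "offset": [-12.1, 7.9, 0], "roll": -1.5}
    - {"fingers": 0.5, "offset": [-12.1, 7.9, 0], "roll": -1.6}
    - {"fingers": 0.5, "offset": [-12.1, 7.9, 0], "roll": -1.6}
    - {"fingers": 0.5, "offset": [-12.1, 7.9, 0], "roll": -1.6}
    - {"fingers": 0.5, "offset": [-12.1, 7.9, 0], "roll": -1.6}
    - {"fingers": 0.5, "offset": [-12.1, 7.9, 0], "roll": -1.6}

```text
time: 11.1
tcp_pos: [0.4924, -0.0514, 0.2054]
ee_rot: [-0.0, 0.795, 0.607, -0.0]
ft_force: [-0.6, 0.1, 0.3]
width: 0.0471
```

Run:
```python
from h import *
off((.492,-.0518,.155),(.493,-.053,.155),ang=74.6);s=state();print(s['joints'].round(2),s['tcp_pos'],s['ft_force'])
d=snap('wrist','w9.png')
```

```text
(0.492, -0.0518, 0.155) -> [-0.04 -0.03  5.04]
(0.493, -0.053, 0.155) -> [-0.13  0.1   5.04]
x ang 74.74 tilt [-1.e-04  1.e-04 -1.e+00] roll 0.002
[ 0.66  0.24 -0.78  1.99  0.2   0.99  1.09] [ 0.49239533 -0.05144437  0.20544754] [-0.58886098  0.05745665  0.31360584]
```

View pics/w9.png

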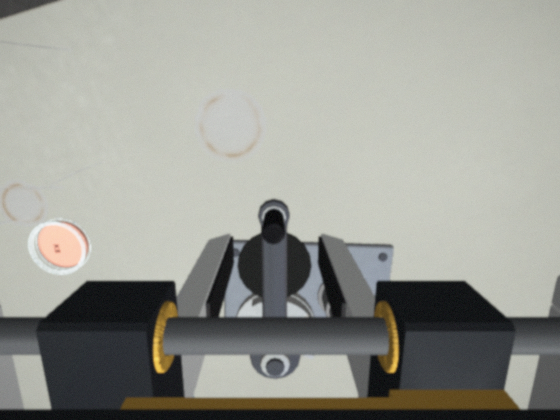

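>>> servo_tool:
  moves:
    - {"fingers": 0.6, "offset": [-0.05, -0.1, 2.5], "roll": 0}
    - {"fingers": 0.6, "offset": [-0.05, -0.1, 4], "roll": 0}
    - {"fingers": 0.6, "offset": [-0.05, -0.1, 5.2], "roll": 0}
    - {"fingers": 0.6, "offset": [-0.05, -0.1, 5.2], "roll": 0}
    - {"fingers": 0.77, "offset": [-0.05, -0.1, 5.2], "roll": 0}
    - {"fingers": 0.77, "offset": [-0.05, -0.1, 5.2], "roll": 0}
    - {"fingers": 0.77, "offset": [-0.05, -0.1, 5.2], "roll": 0}
    - {"fingers": 0.77, "offset": [-0.05, -0.1, 5.2], "roll": 0}

```text
time: 11.95
tcp_pos: [0.4916, -0.0518, 0.1539]
ee_rot: [0.0, 0.794, 0.607, 0.0]
ft_force: [0.5, -0.4, -0.3]
width: 0.0215
```

```bash
cat >> h.py <<'E'
P=np.array([.6088,-.0838])
def arc(th_list,r=None,z=None):
    """offsets for arc rows; th = lever angle rel holder -x (163.1deg)"""
    s,R,p=pose();v=p[:2]-P;r0=np.hypot(*v);a=np.degrees(np.arctan2(v[1],v[0]));th0=np.radians(163.1-a)
    xa=np.degrees(np.arctan2(R[1,0],R[0,0]))
    t=np.array([np.cos(np.radians(a-90)),np.sin(np.radians(a-90)),0])
    print('t',round(s['time'],2),'tool th',th0.round(4),'r',r0.round(4),'z',p[2].round(4),'xang-tan',round(xa-(a-90),2),'Ft(on tool)',round(float(t@s['ft_force']),2),'Fr',round(float(np.r_[v/r0,0]@s['ft_force']),2),'Fz',round(s['ft_force'][2],2),'w',round(s['width'],4))
    for th in th_list:
        b=np.radians(163.1)-th;q=np.r_[P+(r or r0)*np.array([np.cos(b),np.sin(b)]),z or p[2]]
        o=R.T@(q-p)*100
        print(' th',round(th,3),o.round(2),'roll',round(np.radians(xa-(163.1-np.degrees(th)-90)),3))
E
python3 - <<'E'
from h import *
arc(np.arange(.1,.75,.1),r=.120)
d=snap('wrist','w10.png')
E
```

```text
t 11.95 tool th -0.0288 r 0.1215 z 0.1539 xang-tan 0.06 Ft(on tool) -0.26 Fr -0.61 Fz -0.29 w 0.0215
 th 0.1 [1.54 0.25 0.  ] roll 0.13
 th 0.2 [2.72 0.47 0.  ] roll 0.23
 th 0.3 [3.87 0.8  0.  ] roll 0.33
 th 0.4 [4.99 1.24 0.  ] roll 0.43
 th 0.5 [6.05 1.8  0.  ] roll 0.53
 th 0.6 [7.06 2.46 0.  ] roll 0.63
 th 0.7 [7.99 3.21 0.  ] roll 0.73
```

View pics/w10.png

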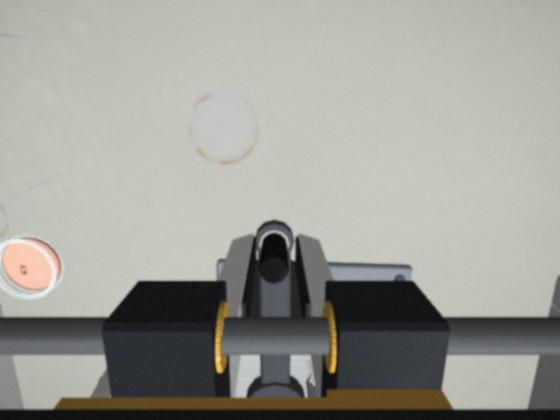

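The knob (274,255) sits between the pads with clearance on both sides. I start the turn gently.

>>> servo_tool:
  moves:
    - {"fingers": 0.77, "offset": [0.7, 0.0, 0], "roll": 0.06}
    - {"fingers": 0.77, "offset": [1.5, 0.1, 0], "roll": 0.13}
    - {"fingers": 0.77, "offset": [2.15, 0.25, 0], "roll": 0.18}
    - {"fingers": 0.77, "offset": [2.75, 0.37, 0], "roll": 0.23}
    - {"fingers": 0.77, "offset": [3.3, 0.55, 0], "roll": 0.28}
    - {"fingers": 0.77, "offset": [3.9, 0.7, 0], "roll": 0.33}
    - {"fingers": 0.77, "offset": [4.45, 0.92, 0], "roll": 0.38}
    - {"fingers": 0.77, "offset": [5.0, 1.15, 0], "roll": 0.43}
    - {"fingers": 0.77, "offset": [5.0, 1.15, 0], "roll": 0.43}

```text
time: 12.9
tcp_pos: [0.5158, -0.006, 0.1537]
ee_rot: [-0.0, 0.906, 0.424, 0.0]
ft_force: [0.2, -0.4, -0.8]
width: 0.0216
```

Run:
```python
from h import *
arc([.45,.5,.55,.6,.65,.7,.75,.8],r=.121,z=.154)
```

```text
t 12.9 tool th 0.4017 r 0.1213 z 0.1537 xang-tan 0.08 Ft(on tool) -0.15 Fr -0.44 Fz -0.77 w 0.0216
 th 0.45 [ 0.58  0.04 -0.03] roll 0.05
 th 0.5 [ 1.19  0.09 -0.03] roll 0.1
 th 0.55 [ 1.79  0.16 -0.03] roll 0.15
 th 0.6 [ 2.38  0.27 -0.03] roll 0.2
 th 0.65 [ 2.97  0.4  -0.03] roll 0.25
 th 0.7 [ 3.56  0.57 -0.03] roll 0.3
 th 0.75 [ 4.13  0.76 -0.03] roll 0.35
 th 0.8 [ 4.69  0.98 -0.03] roll 0.4
```

>>> servo_tool:
  moves:
    - {"fingers": 0.77, "offset": [0.58, 0.04, 0], "roll": 0.05}
    - {"fingers": 0.77, "offset": [1.19, 0.09, 0], "roll": 0.1}
    - {"fingers": 0.77, "offset": [1.79, 0.16, 0], "roll": 0.15}
    - {"fingers": 0.77, "offset": [2.38, 0.27, 0], "roll": 0.2}
    - {"fingers": 0.77, "offset": [2.97, 0.4, 0], "roll": 0.25}
    - {"fingers": 0.77, "offset": [2.97, 0.4, 0], "roll": 0.25}

```text
time: 13.5
tcp_pos: [0.5378, 0.014, 0.1536]
ee_rot: [-0.0, 0.951, 0.308, 0.0]
ft_force: [-0.2, -0.1, -0.1]
width: 0.0216
```

Run:
```python
from h import *
arc([])
```

```text
t 13.5 tool th 0.6483 r 0.1208 z 0.1536 xang-tan -0.04 Ft(on tool) -0.25 Fr 0.07 Fz -0.08 w 0.0216
```

>>> servo_tool:
  moves:
    - {"fingers": 0.77, "offset": [0.35, 0.02, 0], "roll": 0.03}
    - {"fingers": 0.77, "offset": [0.7, 0.05, 0], "roll": 0.06}
    - {"fingers": 0.77, "offset": [1.19, 0.09, 0], "roll": 0.1}
    - {"fingers": 0.77, "offset": [1.19, 0.09, 0], "roll": 0.1}

```text
time: 13.9
tcp_pos: [0.5479, 0.02, 0.1536]
ee_rot: [-0.0, 0.965, 0.261, 0.0]
ft_force: [-0.2, 0.5, 0.5]
width: 0.0218
```

Run:
```python
from h import *
arc([])
```

```text
t 13.9 tool th 0.7455 r 0.1204 z 0.1536 xang-tan -0.16 Ft(on tool) 0.09 Fr 0.48 Fz 0.45 w 0.0218
```

Run:
```python
from h import *
d=snap('wrist','w11.png')
```

```text
(no output)
```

View pics/w11.png

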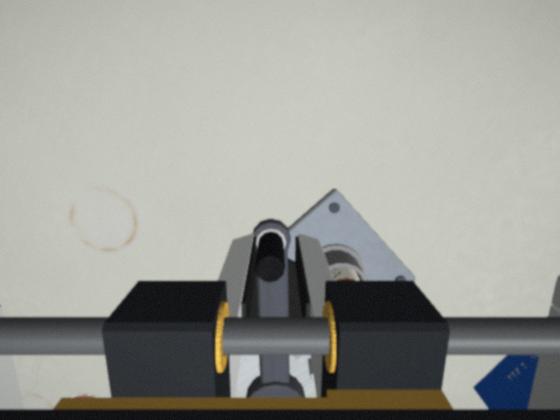

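>>> servo_tool:
  moves:
    - {"fingers": 0.77, "offset": [0.35, 0.0, 0], "roll": 0.03}
    - {"fingers": 0.77, "offset": [0.7, 0.01, 0], "roll": 0.06}
    - {"fingers": 0.77, "offset": [1.19, 0.05, 0], "roll": 0.1}
    - {"fingers": 0.77, "offset": [1.19, 0.05, 0], "roll": 0.1}

```text
time: 14.35
tcp_pos: [0.5584, 0.0254, 0.1535]
ee_rot: [-0.0, 0.977, 0.212, 0.0]
ft_force: [0.4, -0.5, 0.2]
width: 0.0217
```

Run:
```python
from h import *
arc([])
```

```text
t 14.35 tool th 0.8436 r 0.1203 z 0.1535 xang-tan -0.28 Ft(on tool) 0.12 Fr -0.64 Fz 0.2 w 0.0217
```

The knob (270,255) is riding against the rear pad and the lever follows. Little resistance so far.

>>> servo_tool:
  moves:
    - {"fingers": 0.77, "offset": [0.35, 0.0, 0], "roll": 0.03}
    - {"fingers": 0.77, "offset": [0.7, 0.01, 0], "roll": 0.06}
    - {"fingers": 0.77, "offset": [0.95, 0.03, 0], "roll": 0.08}
    - {"fingers": 0.77, "offset": [0.95, 0.03, 0], "roll": 0.08}

```text
time: 14.75
tcp_pos: [0.567, 0.029, 0.1535]
ee_rot: [-0.0, 0.985, 0.173, 0.0]
ft_force: [-1.6, -1.1, 0.8]
width: 0.0216
```

Run:
```python
from h import *
arc([])
```

```text
t 14.75 tool th 0.9207 r 0.1203 z 0.1535 xang-tan -0.43 Ft(on tool) -1.89 Fr -0.48 Fz 0.8 w 0.0216
```

>>> servo_tool:
  moves:
    - {"fingers": 0.77, "offset": [0.35, 0.0, 0], "roll": 0.03}
    - {"fingers": 0.77, "offset": [0.6, 0.01, 0], "roll": 0.05}
    - {"fingers": 0.77, "offset": [0.6, 0.01, 0], "roll": 0.05}

```text
time: 15.05
tcp_pos: [0.5725, 0.0309, 0.1535]
ee_rot: [0.0, 0.989, 0.147, -0.0]
ft_force: [-4.6, -1.3, 3.9]
width: 0.0219
```

Run:
```python
from h import *
arc([])
```

```text
t 15.05 tool th 0.9695 r 0.1203 z 0.1535 xang-tan -0.61 Ft(on tool) -4.73 Fr 0.16 Fz 3.88 w 0.0219
```

>>> servo_tool:
  moves:
    - {"fingers": 0.77, "offset": [0.35, 0.0, 0], "roll": 0.03}
    - {"fingers": 0.77, "offset": [0.6, 0.01, 0], "roll": 0.05}
    - {"fingers": 0.77, "offset": [0.6, 0.01, 0], "roll": 0.05}

```text
time: 15.35
tcp_pos: [0.5782, 0.0326, 0.1535]
ee_rot: [0.0, 0.992, 0.123, -0.0]
ft_force: [-4.5, -1.5, 4.1]
width: 0.0219
```

Run:
```python
from h import *
arc([])
```

```text
t 15.35 tool th 1.0186 r 0.1203 z 0.1535 xang-tan -0.66 Ft(on tool) -4.79 Fr -0.33 Fz 4.14 w 0.0219
```

Climbing the hump at about 4.8 N. I continue in small steps.

>>> servo_tool:
  moves:
    - {"fingers": 0.77, "offset": [0.3, 0.0, 0], "roll": 0.025}
    - {"fingers": 0.77, "offset": [0.6, 0.01, 0], "roll": 0.05}
    - {"fingers": 0.77, "offset": [0.6, 0.01, 0], "roll": 0.05}

```text
time: 15.65
tcp_pos: [0.5842, 0.0341, 0.1535]
ee_rot: [0.0, 0.995, 0.098, -0.0]
ft_force: [-3.1, -1.5, 2.6]
width: 0.0216
```

Run:
```python
from h import *
arc([])
```

```text
t 15.65 tool th 1.07 r 0.1204 z 0.1535 xang-tan -0.59 Ft(on tool) -3.33 Fr -0.82 Fz 2.57 w 0.0216
```

>>> servo_tool:
  moves:
    - {"fingers": 0.77, "offset": [0.3, 0.0, 0], "roll": 0.025}
    - {"fingers": 0.77, "offset": [0.6, 0.01, 0], "roll": 0.05}
    - {"fingers": 0.77, "offset": [0.6, 0.01, 0], "roll": 0.05}

```text
time: 15.95
tcp_pos: [0.5903, 0.0353, 0.1535]
ee_rot: [-0.0, 0.997, 0.073, -0.0]
ft_force: [-2.4, -0.1, 3.0]
width: 0.0217
```

Run:
```python
from h import *
arc([])
```

```text
t 15.95 tool th 1.1213 r 0.1205 z 0.1535 xang-tan -0.53 Ft(on tool) -2.42 Fr 0.29 Fz 2.99 w 0.0217
```

>>> servo_tool:
  moves:
    - {"fingers": 0.77, "offset": [0.3, 0.0, 0], "roll": 0.025}
    - {"fingers": 0.77, "offset": [0.6, 0.02, 0], "roll": 0.05}
    - {"fingers": 0.77, "offset": [0.6, 0.02, 0], "roll": 0.05}

```text
time: 16.25
tcp_pos: [0.5966, 0.0361, 0.1535]
ee_rot: [-0.0, 0.999, 0.048, 0.0]
ft_force: [-1.2, 0.0, 0.7]
width: 0.022
```

Run:
```python
from h import *
arc([])
```

```text
t 16.25 tool th 1.1743 r 0.1205 z 0.1535 xang-tan -0.37 Ft(on tool) -1.23 Fr 0.17 Fz 0.72 w 0.022
```

>>> servo_tool:
  moves:
    - {"fingers": 0.77, "offset": [0.3, 0.0, 0], "roll": 0.025}
    - {"fingers": 0.77, "offset": [0.6, 0.02, 0], "roll": 0.05}
    - {"fingers": 0.77, "offset": [0.6, 0.02, 0], "roll": 0.05}

```text
time: 16.55
tcp_pos: [0.602, 0.0364, 0.1535]
ee_rot: [-0.0, 1.0, 0.022, -0.001]
ft_force: [-5.8, -0.2, 3.7]
width: 0.0216
```

Run:
```python
from h import *
arc([])
```

```text
t 16.55 tool th 1.2193 r 0.1204 z 0.1535 xang-tan -0.71 Ft(on tool) -5.76 Fr 0.17 Fz 3.7 w 0.0216
```

Run:
```python
from h import *
d=snap('scene','s12.png');im=d['pixels'];cv2.imwrite('pics/s12c.png',cv2.convertScaleAbs(cv2.resize(im[130:250,220:340],None,fx=5,fy=5,interpolation=2),alpha=1.6))
snap('wrist','w12.png');arc([])
```

```text
t 16.65 tool th 1.2194 r 0.1204 z 0.1535 xang-tan -0.64 Ft(on tool) -6.07 Fr 0.37 Fz 4.22 w 0.0218
```

View pics/s12c.png

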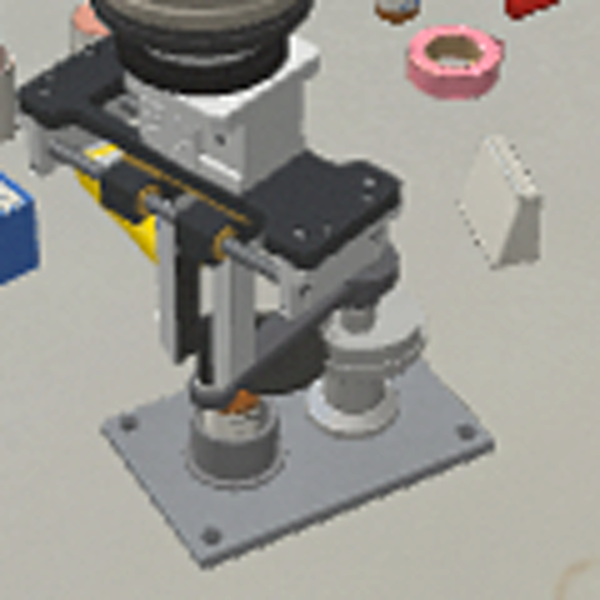

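View pics/w12.png

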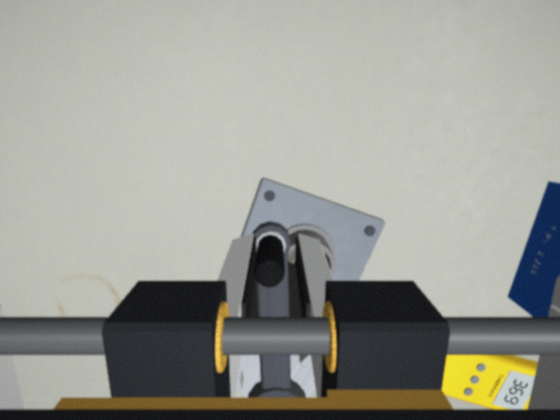

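>>> servo_tool:
  moves:
    - {"fingers": 0.77, "offset": [-0.15, 0.0, 0], "roll": 0}
    - {"fingers": 0.77, "offset": [-0.2, 0.0, -0.5], "roll": 0}
    - {"fingers": 0.77, "offset": [-0.2, 0.0, -0.5], "roll": 0}
    - {"fingers": 0.77, "offset": [-0.2, 0.0, -0.5], "roll": 0}

```text
time: 17.05
tcp_pos: [0.6004, 0.0362, 0.1588]
ee_rot: [-0.0, 1.0, 0.023, 0.0]
ft_force: [-2.7, -0.5, 1.9]
width: 0.0218
```

Run:
```python
from h import *
arc([]);snap('wrist','w13.png')
```

```text
t 17.05 tool th 1.2059 r 0.1203 z 0.1588 xang-tan -1.38 Ft(on tool) -2.78 Fr -0.32 Fz 1.87 w 0.0218
```

View pics/w13.png

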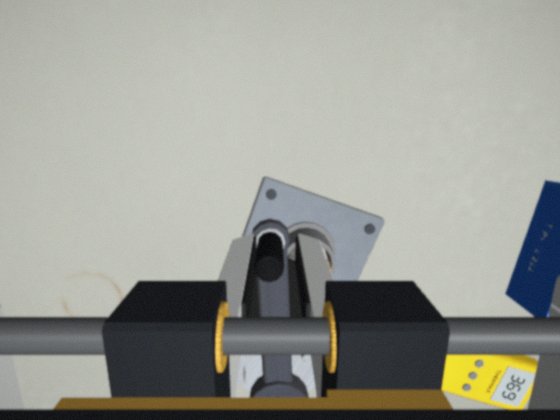

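Run:
```python
import cv2,numpy as np
r=[]
for n in['w10','w11','w12','w13']:
    a=cv2.imread(f'pics/{n}.png')[210:310,245:300];a=cv2.convertScaleAbs(cv2.resize(a,None,fx=3.4,fy=5.5,interpolation=2),alpha=2.5,beta=20);cv2.putText(a,n,(3,20),0,.6,(0,255,0),1);r.append(a)
cv2.imwrite('pics/cmp.png',np.hstack(r))
```

```text
(no output)
```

View pics/cmp.png

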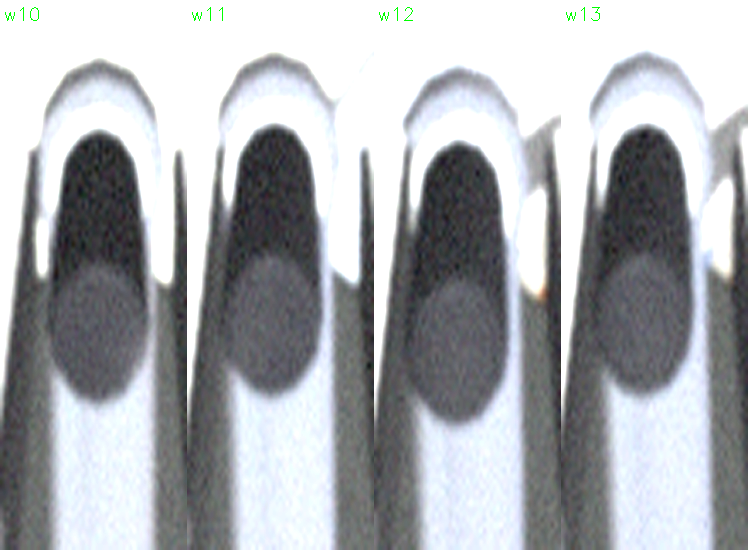

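The knob top shows larger in w12 than in w11, so the lever is about 6 mm above its parked height and still on the hump. I continue from behind with the tips a little higher.

>>> servo_tool:
  moves:
    - {"fingers": 0.77, "offset": [0.2, 0.0, 0], "roll": 0.025}
    - {"fingers": 0.77, "offset": [0.4, 0.01, 0], "roll": 0.045}
    - {"fingers": 0.77, "offset": [0.4, 0.01, 0], "roll": 0.045}

```text
time: 17.4
tcp_pos: [0.6042, 0.0363, 0.1585]
ee_rot: [-0.0, 1.0, -0.0, -0.0]
ft_force: [-2.7, -0.6, 2.2]
width: 0.0217
```

Run:
```python
from h import *
arc([])
```

```text
t 17.4 tool th 1.238 r 0.1202 z 0.1585 xang-tan -2.22 Ft(on tool) -2.71 Fr -0.45 Fz 2.18 w 0.0217
```

>>> servo_tool:
  moves:
    - {"fingers": 0.77, "offset": [0.2, 0.0, 0], "roll": 0.02}
    - {"fingers": 0.77, "offset": [0.4, 0.01, 0], "roll": 0.035}
    - {"fingers": 0.77, "offset": [0.4, 0.01, 0], "roll": 0.035}

```text
time: 17.7
tcp_pos: [0.6085, 0.0363, 0.1585]
ee_rot: [-0.0, 1.0, -0.018, 0.0]
ft_force: [-3.2, 0.3, 2.6]
width: 0.0218
```

Run:
```python
from h import *
arc([])
```

```text
t 17.7 tool th 1.273 r 0.1201 z 0.1585 xang-tan -2.19 Ft(on tool) -3.19 Fr 0.33 Fz 2.63 w 0.0218
```

>>> servo_tool:
  moves:
    - {"fingers": 0.77, "offset": [0.25, -0.01, 0], "roll": 0.015}
    - {"fingers": 0.77, "offset": [0.5, -0.02, 0], "roll": 0.03}
    - {"fingers": 0.77, "offset": [0.5, -0.02, 0], "roll": 0.03}

```text
time: 18.0
tcp_pos: [0.6131, 0.0363, 0.1585]
ee_rot: [-0.0, 0.999, -0.033, -0.0]
ft_force: [-4.0, 0.2, 4.6]
width: 0.0213
```

Run:
```python
from h import *
arc([])
```

```text
t 18.0 tool th 1.312 r 0.1202 z 0.1585 xang-tan -1.66 Ft(on tool) -3.98 Fr 0.07 Fz 4.59 w 0.0213
```

>>> servo_tool:
  moves:
    - {"fingers": 0.77, "offset": [0.25, -0.01, 0], "roll": 0.015}
    - {"fingers": 0.77, "offset": [0.5, -0.02, 0], "roll": 0.03}
    - {"fingers": 0.77, "offset": [0.5, -0.02, 0], "roll": 0.03}

```text
time: 18.3
tcp_pos: [0.6187, 0.0362, 0.1585]
ee_rot: [-0.0, 0.999, -0.047, 0.0]
ft_force: [-1.1, 0.5, 1.4]
width: 0.0218
```

Run:
```python
from h import *
arc([])
```

```text
t 18.3 tool th 1.3578 r 0.1204 z 0.1585 xang-tan -0.74 Ft(on tool) -1.11 Fr 0.41 Fz 1.43 w 0.0218
```

>>> servo_tool:
  moves:
    - {"fingers": 0.77, "offset": [0.25, -0.01, 0], "roll": 0.015}
    - {"fingers": 0.77, "offset": [0.5, -0.02, 0], "roll": 0.04}
    - {"fingers": 0.77, "offset": [0.5, -0.02, 0], "roll": 0.04}

```text
time: 18.6
tcp_pos: [0.6238, 0.0357, 0.1585]
ee_rot: [-0.0, 0.998, -0.067, 0.0]
ft_force: [-0.7, -0.3, -0.1]
width: 0.0218
```

Run:
```python
from h import *
arc([])
```

```text
t 18.6 tool th 1.4003 r 0.1205 z 0.1585 xang-tan -0.61 Ft(on tool) -0.67 Fr -0.36 Fz -0.09 w 0.0218
```

Force has fallen away, so I check whether this is the crest or the notch.

```bash
cat > cmpk.py <<'E'
import cv2,numpy as np,sys
r=[]
for n in sys.argv[1:]:
    a=cv2.imread(f'pics/{n}.png')[200:310,240:310];a=cv2.convertScaleAbs(cv2.resize(a,None,fx=3.4,fy=5.4,interpolation=2),alpha=2.5,beta=20);cv2.putText(a,n,(3,20),0,.6,(0,255,0),1);r.append(a)
cv2.imwrite('pics/cmp_%s.png'%sys.argv[-1],np.hstack(r))
E
python3 - <<'E'
from h import *
snap('wrist','w14.png')
E
python3 cmpk.py w12 w13 w14
```

```text
(no output)
```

View pics/cmp_w14.png

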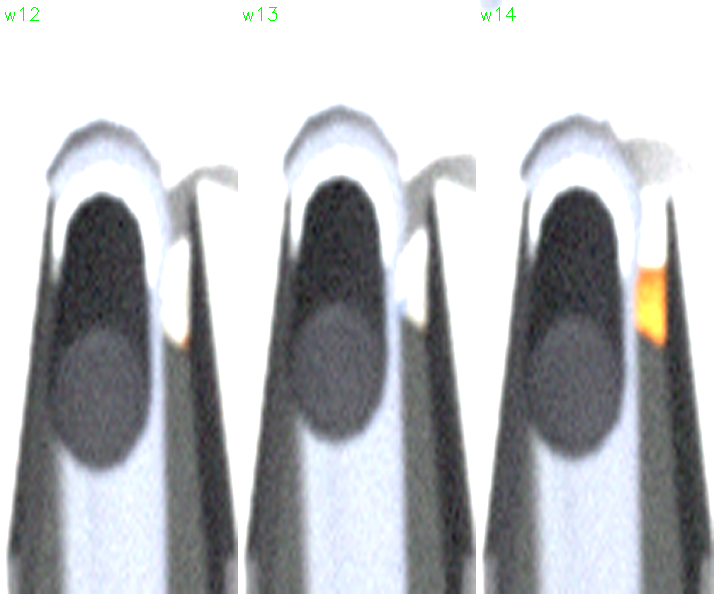

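It is on the crest: the knob is higher than in w13. I go on gently.

>>> servo_tool:
  moves:
    - {"fingers": 0.77, "offset": [0.25, 0.0, 0], "roll": 0.02}
    - {"fingers": 0.77, "offset": [0.5, 0.0, 0], "roll": 0.045}
    - {"fingers": 0.77, "offset": [0.5, 0.0, 0], "roll": 0.045}

```text
time: 18.95
tcp_pos: [0.6284, 0.035, 0.1585]
ee_rot: [0.0, 0.996, -0.09, 0.0]
ft_force: [-1.8, -0.3, 1.6]
width: 0.0219
```

Run:
```python
from h import *
arc([])
```

```text
t 18.95 tool th 1.4395 r 0.1204 z 0.1585 xang-tan -0.97 Ft(on tool) -1.69 Fr -0.53 Fz 1.57 w 0.0219
```

>>> servo_tool:
  moves:
    - {"fingers": 0.77, "offset": [0.25, 0.0, 0], "roll": 0.02}
    - {"fingers": 0.77, "offset": [0.5, 0.0, 0], "roll": 0.045}
    - {"fingers": 0.77, "offset": [0.5, 0.0, 0], "roll": 0.045}

```text
time: 19.25
tcp_pos: [0.6337, 0.0341, 0.1585]
ee_rot: [-0.0, 0.994, -0.113, 0.0]
ft_force: [-0.7, 0.2, 1.0]
width: 0.0216
```

```bash
python3 - <<'E'
from h import *
arc([]);snap('wrist','w15.png')
E
python3 cmpk.py w13 w14 w15
```

```text
t 19.25 tool th 1.4835 r 0.1205 z 0.1585 xang-tan -1.03 Ft(on tool) -0.72 Fr 0.07 Fz 0.98 w 0.0216
```

View pics/cmp_w15.png

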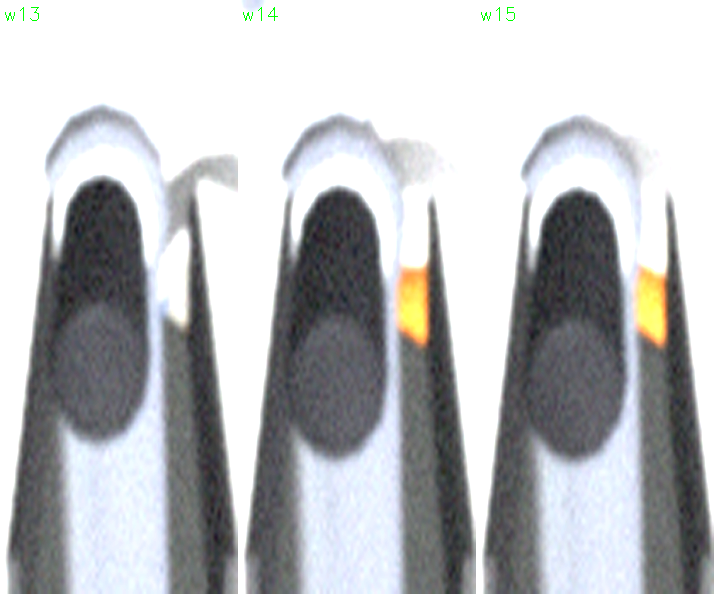

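Still on the crest, where it is flat and only friction resists. I continue in small steps.

>>> servo_tool:
  moves:
    - {"fingers": 0.77, "offset": [0.2, 0.0, 0], "roll": 0.02}
    - {"fingers": 0.77, "offset": [0.4, 0.0, 0], "roll": 0.045}
    - {"fingers": 0.77, "offset": [0.4, 0.0, 0], "roll": 0.045}

```text
time: 19.6
tcp_pos: [0.6373, 0.0333, 0.1584]
ee_rot: [-0.0, 0.991, -0.135, 0.0]
ft_force: [-0.0, 0.6, -0.8]
width: 0.0215
```

Run:
```python
from h import *
arc([])
```

```text
t 19.6 tool th 1.5148 r 0.1205 z 0.1584 xang-tan -1.82 Ft(on tool) -0.17 Fr 0.53 Fz -0.76 w 0.0215
```

>>> servo_tool:
  moves:
    - {"fingers": 0.77, "offset": [0.2, 0.0, 0], "roll": 0.02}
    - {"fingers": 0.77, "offset": [0.4, 0.0, 0], "roll": 0.04}
    - {"fingers": 0.77, "offset": [0.4, 0.0, 0], "roll": 0.04}

```text
time: 19.9
tcp_pos: [0.6413, 0.0322, 0.1586]
ee_rot: [-0.0, 0.988, -0.155, 0.0]
ft_force: [0.1, -0.3, 0.4]
width: 0.0218
```

```bash
python3 - <<'E'
from h import *
arc([]);snap('wrist','w16.png')
E
python3 cmpk.py w14 w15 w16
```

```text
t 19.9 tool th 1.549 r 0.1205 z 0.1586 xang-tan -2.13 Ft(on tool) 0.21 Fr -0.3 Fz 0.35 w 0.0218
```

View pics/cmp_w16.png

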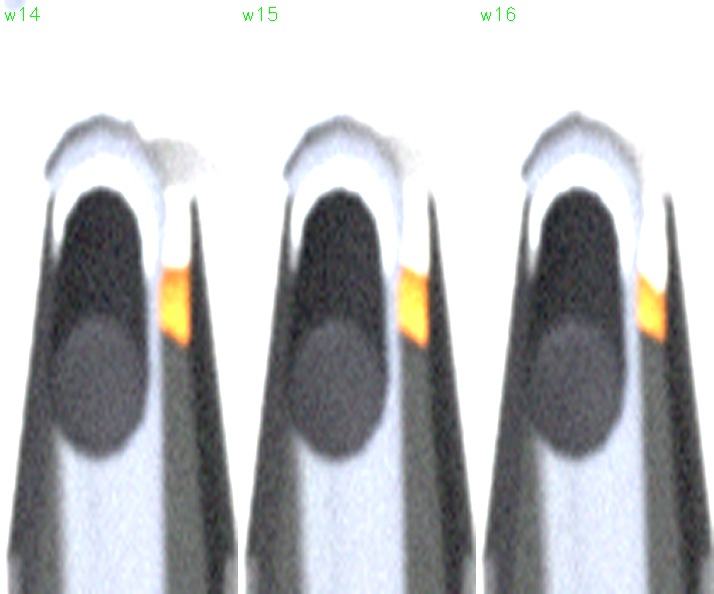

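>>> servo_tool:
  moves:
    - {"fingers": 0.77, "offset": [0.2, 0.0, 0], "roll": 0.01}
    - {"fingers": 0.77, "offset": [0.4, 0.0, 0], "roll": 0.02}
    - {"fingers": 0.77, "offset": [0.4, 0.0, 0], "roll": 0.02}

```text
time: 20.25
tcp_pos: [0.6451, 0.0309, 0.1586]
ee_rot: [-0.0, 0.986, -0.164, 0.0]
ft_force: [2.4, -0.7, -2.6]
width: 0.0213
```

Run:
```python
from h import *
arc([])
```

```text
t 20.25 tool th 1.5821 r 0.1203 z 0.1586 xang-tan -1.35 Ft(on tool) 2.47 Fr 0.03 Fz -2.59 w 0.0213
```

>>> servo_tool:
  moves:
    - {"fingers": 0.77, "offset": [0.2, 0.0, 0], "roll": 0.015}
    - {"fingers": 0.77, "offset": [0.4, 0.0, 0], "roll": 0.03}
    - {"fingers": 0.77, "offset": [0.4, 0.0, 0], "roll": 0.03}

```text
time: 20.55
tcp_pos: [0.6487, 0.0297, 0.1585]
ee_rot: [-0.0, 0.984, -0.179, -0.0]
ft_force: [-0.3, 0.1, -0.6]
width: 0.0215
```

```bash
python3 - <<'E'
from h import *
arc([]);snap('wrist','w17.png')
E
python3 cmpk.py w15 w16 w17
```

```text
t 20.55 tool th 1.6136 r 0.1203 z 0.1585 xang-tan -1.28 Ft(on tool) -0.27 Fr -0.03 Fz -0.57 w 0.0215
```

View pics/cmp_w17.png

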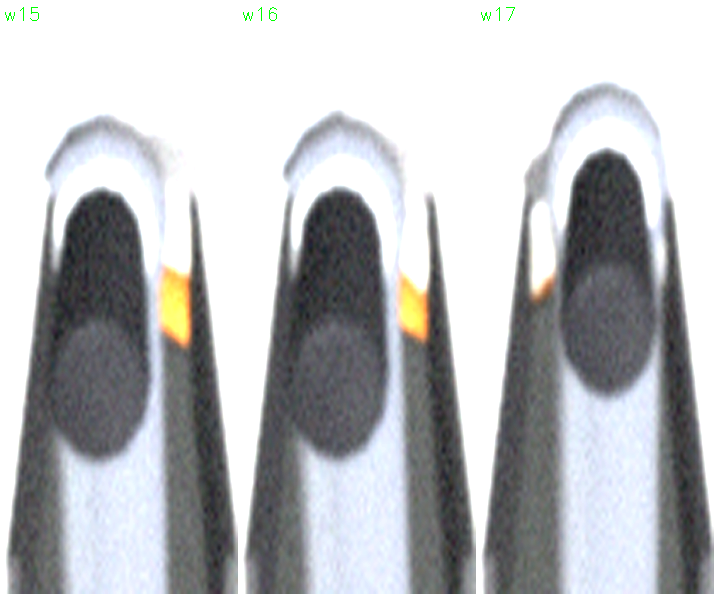

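The lever has dropped: the knob is about 12 px lower in the picture and has run ahead, with the force gone. I centre the cage round it and check that nothing holds it up.

>>> servo_tool:
  moves:
    - {"fingers": 0.77, "offset": [0.15, 0.0, 0], "roll": 0.02}
    - {"fingers": 0.77, "offset": [0.3, 0.0, 0], "roll": 0.04}
    - {"fingers": 0.77, "offset": [0.3, 0.0, 0], "roll": 0.04}
    - {"fingers": 0.77, "offset": [0.3, 0.0, 0], "roll": 0.04}

```text
time: 21.0
tcp_pos: [0.6513, 0.0288, 0.1585]
ee_rot: [-0.0, 0.98, -0.198, -0.0]
ft_force: [-0.4, -0.7, -0.4]
width: 0.0215
```

```bash
python3 - <<'E'
from h import *
arc([]);snap('wrist','w18.png')
E
python3 cmpk.py w16 w17 w18
```

```text
t 21.0 tool th 1.6367 r 0.1203 z 0.1585 xang-tan -2.18 Ft(on tool) -0.15 Fr -0.79 Fz -0.42 w 0.0215
```

View pics/cmp_w18.png

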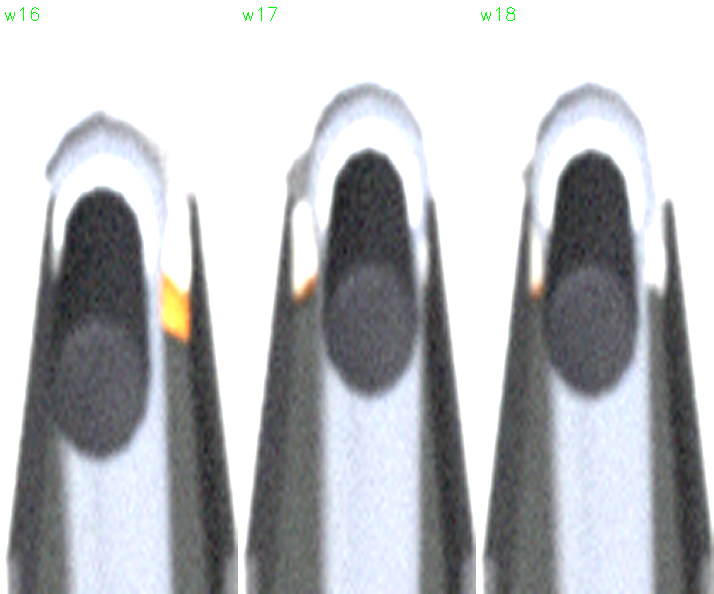

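Knob free in the middle of the cage and staying down. I open and lift away, then verify the height.

>>> servo_tool:
  moves:
    - {"fingers": 0.5, "offset": [0, 0, 0], "roll": 0}
    - {"fingers": 0.5, "offset": [0, 0, 0], "roll": 0}
    - {"fingers": 0.5, "offset": [0, 0, 0], "roll": 0}
    - {"fingers": 0.5, "offset": [0, 0, -2], "roll": 0}
    - {"fingers": 0.5, "offset": [0, 0, -5], "roll": 0}
    - {"fingers": 0.5, "offset": [0, 0, -9], "roll": 0}
    - {"fingers": 0.5, "offset": [0, -4, -12], "roll": 0}
    - {"fingers": 0.5, "offset": [0, -9, -12], "roll": 0}
    - {"fingers": 0.5, "offset": [0, -14, -12], "roll": 0}
    - {"fingers": 0.5, "offset": [0, -19, -12], "roll": 0}
    - {"fingers": 0.5, "offset": [0, -24, -12], "roll": 0}
    - {"fingers": 0.5, "offset": [0, -24, -12], "roll": 0}
    - {"fingers": 0.5, "offset": [0, -24, -12], "roll": 0}
    - {"fingers": 0.5, "offset": [0, -24, -12], "roll": 0}

```text
time: 22.45
tcp_pos: [0.7446, 0.2488, 0.2784]
ee_rot: [0.0, 0.98, -0.199, 0.0]
ft_force: [-0.0, 0.4, 0.2]
width: 0.047
```

Run:
```python
from h import *
import pickle
print(state()['tcp_pos'])
d=snap('scene','s20.png');t=snap('top','t20.png');pickle.dump((d,t),open('fin.pkl','wb'))
a=cv2.convertScaleAbs(cv2.resize(d['pixels'][150:250,220:340],None,fx=5,fy=5,interpolation=2),alpha=1.6)
cv2.imwrite('pics/s20c.png',a)
cv2.imwrite('pics/t20c.png',cv2.convertScaleAbs(cv2.resize(t['pixels'][150:250,240:400],None,fx=5,fy=5,interpolation=2),alpha=1.6))
```

```text
[0.74462671 0.24875579 0.27844253]
```

View pics/s20c.png

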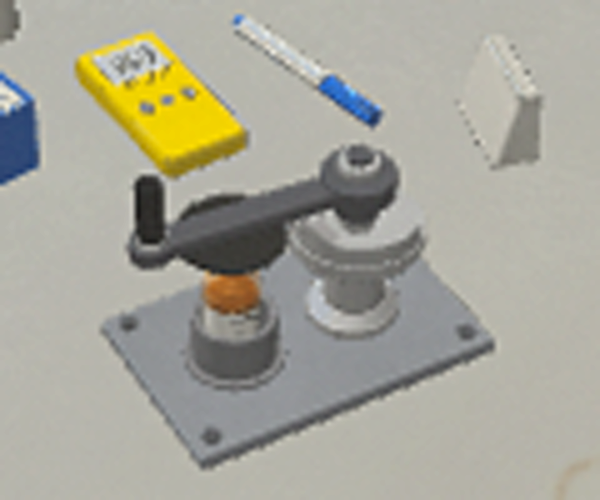

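View pics/t20c.png

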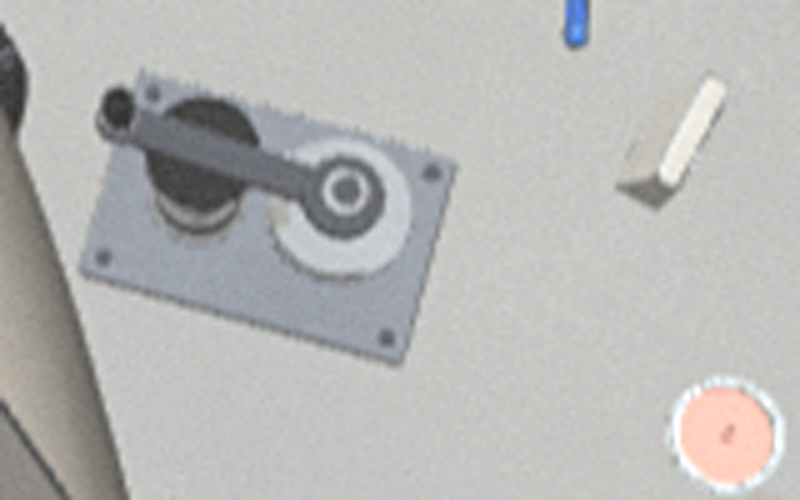

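Run:
```python
from h import *
import pickle
s,d=pickle.load(open('fin.pkl','rb'))
g=lambda U,V:((U+.5)/5-.5+220,(V+.5)/5-.5+150)
f=lambda U,V:((U+.5)/5-.5+240,(V+.5)/5-.5+150)
o1,r1=ray(d,*f(121,99));o2,r2=ray(s,*g(149,182))
x=np.linalg.lstsq(np.stack([r1,-r2],1),o2-o1,rcond=None)[0];p,q=o1+r1*x[0],o2+r2*x[1];k=(p+q)/2
v=k[:2]-P;print('knob top',k,np.linalg.norm(p-q),'r',np.hypot(*v),'lever',np.radians(163.1-np.degrees(np.arctan2(v[1],v[0]))))
t=pickle.load(open('top0.pkl','rb'));df=cv2.absdiff(t['pixels'],d['pixels']).max(2)
for n,(x0,y0,x1,y1) in dict(timer=(362,160,392,195),dish=(370,222,402,252),tall=(158,155,182,182),purple=(130,228,152,246)).items(): print(n,df[y0:y1,x0:x1].mean().round(1),df[y0:y1,x0:x1].max())
```

```text
knob top [0.65103874 0.0258064  0.14794285] 9.08034119246646e-05 r 0.11746350601755508 lever 1.6436645325698729
timer 3.4 8
dish 3.5 9
tall 49.8 136
purple 3.1 10
```

View pics/s20.png

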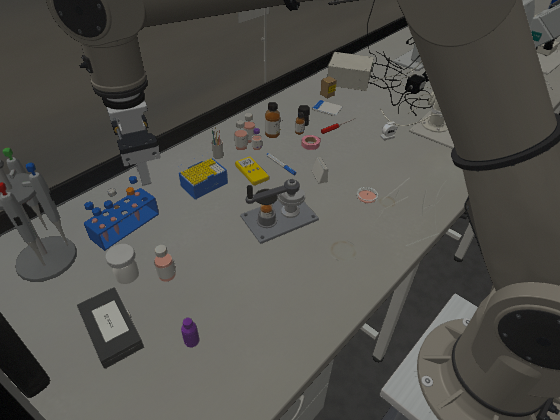

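The knob top triangulates to z = 0.148, against 0.149 expected for fully down, at lever angle about 1.64. The scene view shows the tall bottle, dish and timer where they were. The arm is clear, so I hand in.

Run:
```python
from h import *
print(hand_in())
```

```text
the job is handed in; nothing more can be done
None
```

The amber dropper bottle now stands fully down in the clamp's cup, and the lever is locked over it in the low notch. I handed in at about 22.5 s with the arm clear of everything.

**Bottle:** I released it before touching the lever. The cap then measured over the cup axis at the fully seated height.

**Lever:** I turned it clockwise with a loose cage of the fingers round the knob. The push peaked at about 6 N in the readings taken between moves. That peak probably included a fingertip rubbing on the rising lever, so I raised the tool 5 mm and went on at under 5 N. After the crest the lever dropped by itself at about 1.6 rad. I did not push on to the stop.

**Last checks:**
- The knob top triangulates to 148 mm, against 149 mm expected for fully down, with the lever at about 1.64 rad.
- The dish, timer and purple look-alike are unchanged between the first and last top pictures.
- **Tall bottle:** its top-view check failed, which I put down to the arm being in the way. By eye in the scene view it stands where it was.
- **Camera disagreement:** before the grasp the wrist and fixed cameras disagreed by about 5 mm on the bottle's position. A closer wrist view and the centred grasp settled it.

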